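# Set up the swarm-robot demo line-up

### The job

Set up the swarm demo on the white arena mat, each robot upright and centred in a printed circle: the green robot between the charging dock and the beacon, the red robot in front of the dock (on the arm's side of it), and the blue robot in front of the green one, between the red and the yellow. When all three stand there, stand the card canopy on its legs centred on top of the green robot. Set things down without dropping or tipping them, and leave the yellow robot where it is.

Things in the scene. Friction and masses are not known exactly. Their poses are not given: they have to be found in the camera images.
- arena: white printed arena mat lying on the table, 270 mm (x) by 340 mm (y), 3 mm thick, fixed. Origin at the centre of its underside; x points away from the arm (to the back), y to the left, turned up to 0.12 rad. Six printed circles of 74 mm diameter in two rows of three: back row at x = +65 mm, front row (nearer the arm) at x = -65 mm, each with columns at y = -120, 0 and +120 mm
- dock: charging dock: grey block with a black top and yellow flash, 60 x 70 mm, 40 mm high, fixed on one of the two outer circles of the back row. Origin at the centre of its underside, 3 mm above the table; axes as those of the arena mat. The circle in front of it is 130 mm away along its -x
- beacon: beacon: white post with an orange cap on a black 52 mm base, 91 mm high, fixed on the other outer circle of the back row. Origin at the centre of its underside, 3 mm above the table; axes as those of the mat
- red_mid (a point): small round wheeled robot with a red deck and bumper ring, upright cylinder of 56 mm diameter and 50 mm height with a flat top, about 0.16 kg. Point at its centre, half-way up (25 mm above its underside); z up. It does not roll; any heading is fine. At the start it stands on the dark pad
- blue_mid (a point): small round wheeled robot with a blue deck and bumper ring, upright cylinder of 56 mm diameter and 50 mm height with a flat top, about 0.16 kg. Point at its centre, half-way up (25 mm above its underside); z up. It does not roll; any heading is fine. At the start it stands on the dark pad
- green_mid (a point): small round wheeled robot with a green deck and bumper ring, upright cylinder of 56 mm diameter and 50 mm height with a flat top, about 0.16 kg. Point at its centre, half-way up (25 mm above its underside); z up. It does not roll; any heading is fine. At the start it stands on the dark pad
- yellow_mid (a point): small round wheeled robot with a yellow deck and bumper ring, upright cylinder of 56 mm diameter and 50 mm height with a flat top, about 0.16 kg. Point at its centre, half-way up (25 mm above its underside); z up. It does not roll; any heading is fine. It already stands on the circle in front of the beacon and stays there
- canopy_mid (a point): tracking canopy: brown card disc (60 mm diameter, 3 mm thick) on three brass legs 25 mm long (7 mm thick, on a circle of 18 mm radius), with an upright white grip drum, 24 mm diameter and 36 mm high, in the middle on top; 64 mm high in all, about 0.05 kg. Point on its axis half-way up, 32 mm above its feet (the drum runs from 4 mm below to 32 mm above this point); z up. At the start it stands on its legs on the dark pad; any heading is fine
- pad: dark work pad on the table, 290 mm (x) by 320 mm (y), 3 mm thick, fixed, beside the arena mat (left or right of it). Origin at the centre of its underside. The red, blue and green robots and the canopy wait on it, at least 110 mm apart, in any order; a small spare wheel and a cell holder (14 mm high) also lie there
Things that resemble listed ones, but are neither listed nor needed, are in the scene too. Of the things like the part that bears canopy_mid, leave any that is pink; of the rest the larger one is meant. Of the things like the part that bears green_mid, leave any that is pink; of the rest the larger one is meant.

How it is judged:
By the outcome, as a careful person would: the job done as asked, in the order asked, and still so for the second after the job is handed in, with the robot touching nothing.
It also fails if it takes over 109 s, if anything falls off the work surface, if the arm or the gripper's body presses on something with over 40 N, if the wrist force passes 120 N, or if a joint passes its speed limit or range.

### The arm

A 6-joint arm with a two-finger parallel gripper is mounted at the origin on the work surface. World frame = base frame: x ahead of the robot, y to its left, z up, the work surface at z = 0. Lengths are in m, angles in rad, forces in N, time in s.
With the tool pointing down it reaches from about 0.375 to 0.9 m from the base axis. Payload 3.1 kg.
Tool frame: the origin (TCP) lies at the very end of the fingers, on their centre line; the grasp point (between the pads) lies 19 mm behind it; z points along the fingers, y is the direction in which the jaws open and shut (so a half turn about z gives the same grasp; the last joint's range is limited). The gripper opens to 87 mm and grips with 3 to 60 N. Pads are 19 mm wide; open, the fingers measure 117 mm over their backs; the gripper's body (75 mm by 190 mm) begins 51 mm behind the grasp point.
Start: joints at [-1.367, 0.527, 1.433, -0, 1.181, -0.178], TCP at [0.233, -0.58, 0.223] pointing down, gripper open.
Joint ranges: [-3.08, 3.08], [-0.75, 2.2], [0.22, 2.44], [-1.43, 4.57], [0, 2.65], [-2.85, 2.85]. Speed limits (rad/s): [2.79, 2.79, 3.14, 3.14, 3.14, 3.14].

### API

Orientations are given as a unit quaternion [x, y, z, w].
In Python, from rig import robot gives the robot as it stands. The module is installed in compiled form; this text tells all that it offers.
- The arm moves only by the tool carry_out, never from a script. Its argument "series" is a list of rows, each a list of 7 numbers: the shift along the tool's x, y, z in mm, then the turn, a rotation vector about the tool's x, y, z in degrees, then the gripper command: -1 is shut, 1 is fully open, values between are in proportion. In form: [[tx, ty, tz, rx, ry, rz, claw], ...]. A call has 1 to 8 rows; each row is the pose to reach, as a shift and turn from the pose measured when the call began, along the tool's axes at that moment; what a row does not reach only later rows make up. A row lasts 1/8 s, in which the tool goes at most 62.5 mm and 10.7 degrees, less where a joint would pass 70% of its speed; a pose out of reach is approached as far as the arm can. A call with a gripper value outside its range is refused whole. The fingers move at their own pace and stop on an object; "force" is the grip in N (left out, the last holds). Time passes only in rows, so rows that repeat a pose let the fingers close. It gives the time, the measured TCP pose, the force and the opening at its end, in the units of the state.
- robot.get_obs(): the state, without advancing time (a new reading comes with each control period).
- robot.camera(name): name is "scene" or "top" or "wrist"; returns a dict with "pixels" (480x640x3 uint8, red, green, blue), "fx", "fy", "cx", "cy" (pixels), "position" and "attitude" of the camera in the world. Camera axes: x right, y down, z forward; pixel columns grow to the right and rows downward; lengths in m; the calibration is good to about 2 mm. A picture is of the moment at which its call begins. There is no depth.
- robot.hand_in(): hands the job in, once; it reports no verdict.
The state is a dict: "time": time; "q": joint angles; "joint_velocities": joint speeds; "joint_torque": joint torques, N m; "position": TCP position; "tool_rot": TCP orientation; "ft_force": force on the tool from outside, world axes, zero at the start; "moment": the same for the moment, N m; "grip_width": finger opening in m.
Only numpy, scipy, OpenCV 4.12 (cv2) and the standard library are available. Lean on these libraries where they do the work, as an engineer would, in place of code of your own. Each camera call takes 0.05 s, during which the arm holds its last target.

## Working session

There is one attempt and no reset: what is moved stays moved. The work goes in short steps, Python scripts to look and compute and a tool call to move; the robot and the scene stay as the last step left them, time stands still between calls to the robot, and variables do not carry over. Pictures are saved under pics/ and viewed, and the job is handed in when it is done.

Besides the shell and the picture viewer there is one more tool, called after "Request:" as name([rows], argument=value, ...), one row to a line, values as JSON. carry_out: Moves the arm, as the interface text tells. Its arguments: {"type":"object","properties":{"series":{"type":"array"},"force":{"type":"number"}},"required":["series"]}

```bash
mkdir -p pics
python3 - <<'E'
from rig import robot
import cv2
o=robot.get_obs()
for k in o: print(k,o[k])
for n in ["scene","top","wrist"]:
    c=robot.camera(n); cv2.imwrite(f"pics/{n}0.png",c["pixels"][:,:,::-1])
    print(n,[c[k] for k in("fx","fy","cx","cy","position","attitude")])
E
```

```text
time 0.0
q [-1.36651620e+00  5.28438880e-01  1.43387581e+00 -1.26890956e-05
  1.18138197e+00 -1.78496125e-01]
joint_velocities [-0.00066681  0.0004735  -0.00086579  0.00058271  0.00085043  0.00136872]
joint_torque [ 2.66355328e-04 -4.40044105e+01 -1.76593941e+01  6.31426298e-02
  5.84447093e-02 -1.88136701e-04]
position [ 0.23331476 -0.57904843  0.22159681]
tool_rot [ 9.81740127e-01  1.90224121e-01 -1.94285910e-05 -1.05184219e-03]
ft_force [ 0.60522453 -0.35404345  0.46883019]
moment [ 0.03215031 -0.0067044   0.04149254]
grip_width 0.0873287139541789
scene [589.2908740427521, 589.2908740427521, 317.0746529279732, 239.8550046515793, array([1.32816887, 0.22492767, 0.80458559]), array([ 0.54511304,  0.72325011, -0.33931281, -0.25422011])]
top [584.1059435238286, 584.1059435238286, 316.3378464926019, 231.03986968500178, array([ 0.35584547, -0.01409999,  1.35138562]), array([-0.70252425,  0.71014003, -0.0256959 ,  0.03873679])]
wrist [366.673516037911, 366.673516037911, 315.7544901932888, 240.4029546056424, array([ 0.29735309, -0.55298291,  0.3843216 ]), array([ 0.82173175, -0.55485881, -0.07365893,  0.1070654 ])]
```

View pics/top0.png

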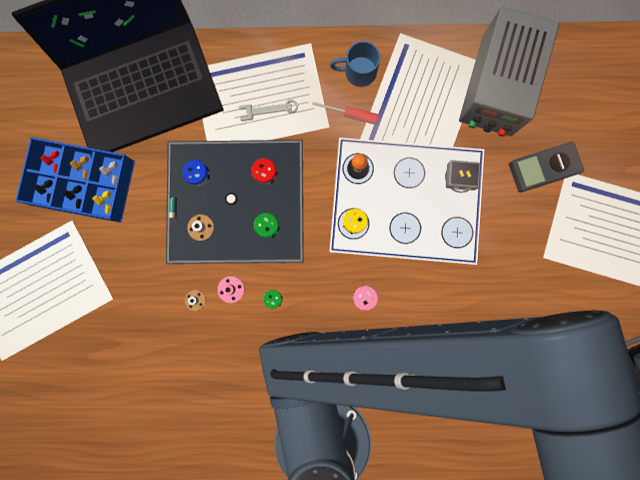

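View pics/scene0.png

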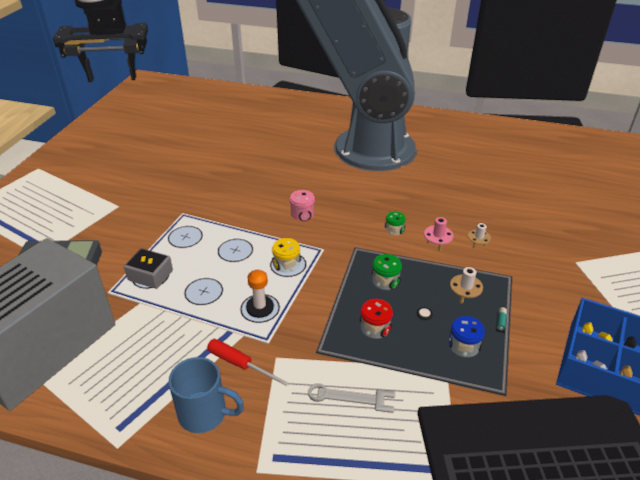

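View pics/wrist0.png

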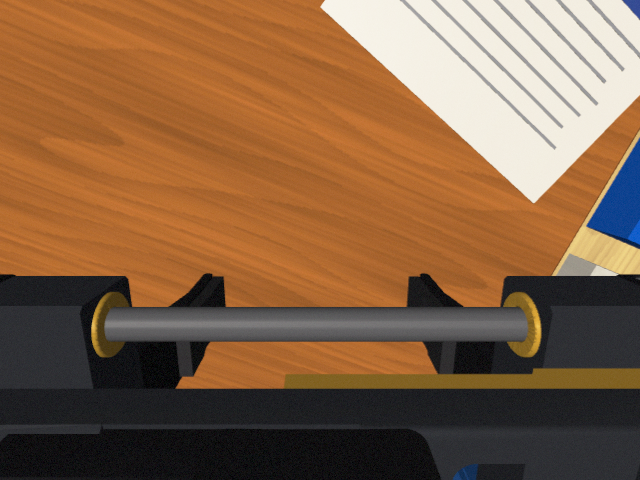

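The targets are clear. In the top view, the pad at left holds blue (195,172), red (263,170), green (266,225) and the canopy (201,228). On the mat, the dock is back right and the beacon back left. The goal circles are green (409,173), red (457,232) and blue (405,228). Next I'll zoom in.

Run:
```python
import cv2
im=cv2.imread("pics/top0.png")
cv2.imwrite("pics/z1.png",cv2.resize(im[135:270,160:310],None,fx=5,fy=4.4,interpolation=cv2.INTER_CUBIC)[:, :800])
cv2.imwrite("pics/z2.png",cv2.resize(im[130:270,325:490],None,fx=4.2,fy=4.2,interpolation=cv2.INTER_CUBIC))
```

```text
(no output)
```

View pics/z1.png

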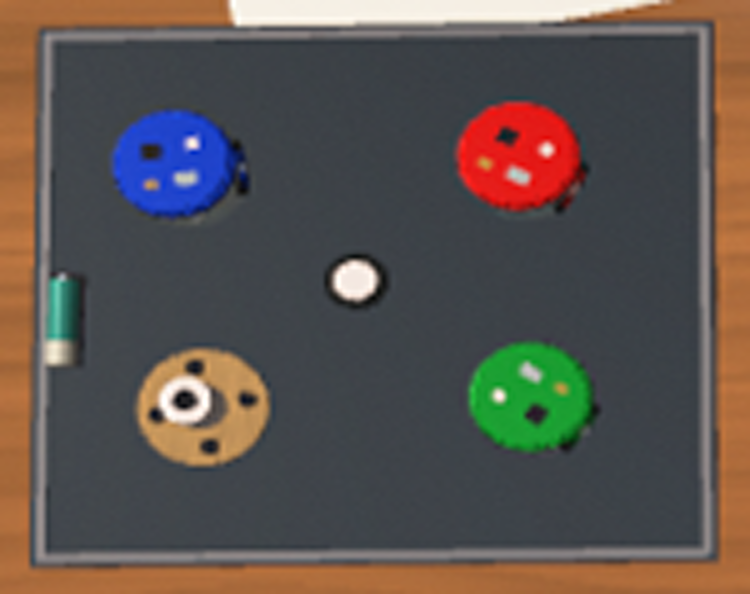

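View pics/z2.png

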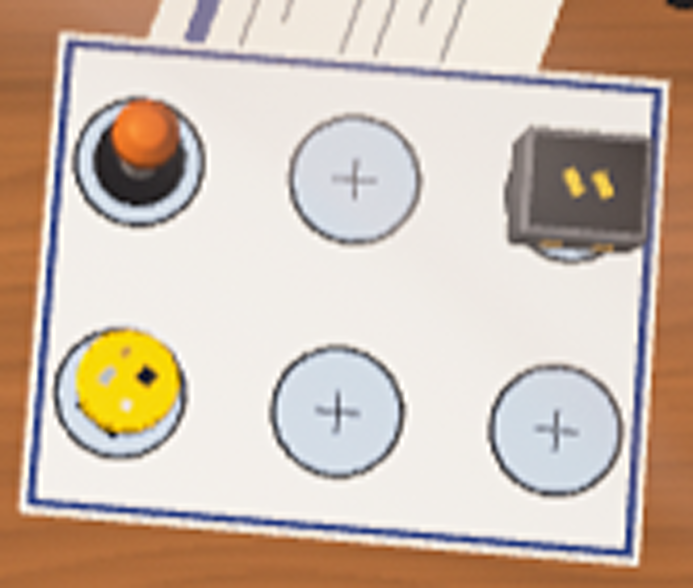

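```bash
cat > h.py <<'E'
import cv2,numpy as np
from scipy.spatial.transform import Rotation as R
def ray(c,uv,z):
    uv=np.atleast_2d(np.asarray(uv,float))
    d=np.c_[(uv[:,0]-c["cx"])/c["fx"],(uv[:,1]-c["cy"])/c["fy"],np.ones(len(uv))]
    d=R.from_quat(c["attitude"]).apply(d); p=np.asarray(c["position"])
    return p+d*((z-p[2])/d[:,2])[:,None]
def hsv(c): return cv2.cvtColor(c["pixels"],cv2.COLOR_RGB2HSV)
RANGES=dict(red=[((0,150,90),(6,255,255)),((174,150,90),(180,255,255))],blue=[((110,150,80),(125,255,255))],
 green=[((50,130,60),(70,255,255))],yellow=[((24,170,120),(34,255,255))],circ=[((95,15,180),(115,60,255))],
 disc=[((8,60,90),(20,200,255))])
def mask(c,k):
    h=hsv(c); m=0
    for a,b in RANGES[k]: m=m|cv2.inRange(h,a,b)
    return m
def blobs(c,k,amin=60,close=3,roi=None):
    m=mask(c,k)
    if roi: 
        z=np.zeros_like(m); x0,y0,x1,y1=roi; z[y0:y1,x0:x1]=m[y0:y1,x0:x1]; m=z
    m=cv2.morphologyEx(m,cv2.MORPH_CLOSE,np.ones((close,close),np.uint8))
    cs,_=cv2.findContours(m,cv2.RETR_EXTERNAL,cv2.CHAIN_APPROX_NONE)
    return [x for x in cs if cv2.contourArea(x)>amin]
def circ(c,cnt,z):
    h=cv2.convexHull(cnt).reshape(-1,2)
    (u,v),ax,_=cv2.fitEllipse(cnt)
    p=ray(c,cnt.reshape(-1,2),z)[:,:2]
    # lsq circle
    A=np.c_[2*p,np.ones(len(p))]; s=np.linalg.lstsq(A,(p**2).sum(1),rcond=None)[0]
    return (u,v),ray(c,(u,v),z)[0,:2],s[:2],np.sqrt(s[2]+s[0]**2+s[1]**2)
E
python3 - <<'E'
from rig import robot
from h import *
np.set_printoptions(precision=4,suppress=True)
c=robot.camera("top")
for k,z in [("red",.053),("blue",.053),("green",.053),("yellow",.053)]:
    for b in blobs(c,k,150,5,(160,130,490,265)): print(k,cv2.contourArea(b),circ(c,b,z))
for b in blobs(c,"circ",250,5,(325,130,490,265)): print("circ",cv2.contourArea(b),circ(c,b,.003))
for b in blobs(c,"disc",150,5,(172,205,250,255)): print("disc",cv2.contourArea(b),circ(c,b,.031))
h=hsv(c);m=cv2.inRange(h,(0,0,200),(180,60,255));z=m*0;z[218:240,185:215]=m[218:240,185:215]
for x in cv2.findContours(z,0,1)[0]:
    if cv2.contourArea(x)>15: print("drum",circ(c,x,.067))
# mat corners
h=hsv(c);m=cv2.inRange(h,(0,0,180),(180,60,255))
s=robot.camera("scene")
for k,z,roi in [("red",.053,(350,290,400,340)),("blue",.053,(440,310,490,345)),("green",.053,(365,250,405,285)),("yellow",.053,(265,230,305,270))]:
    for b in blobs(s,k,100,5,roi):
        print("scene",k,cv2.contourArea(b),circ(s,b,z))
for b in blobs(s,"circ",150,5,(160,210,280,310)): print("scene circ",circ(s,b,.003))
E
```

```text
red 446.0 ((263.2670593261719, 170.0515899658203), array([0.6143, 0.1278]), array([0.6144, 0.1278]), np.float64(0.02714714629063139))
blue 437.5 ((194.6171875, 171.69332885742188), array([0.6127, 0.2834]), array([0.6128, 0.2833]), np.float64(0.027082698429378698))
green 451.0 ((265.698974609375, 224.80441284179688), array([0.49  , 0.1225]), array([0.4901, 0.1225]), np.float64(0.026960908260218477))
yellow 397.0 ((354.6692810058594, 220.12850952148438), array([ 0.4981, -0.0766]), array([ 0.4982, -0.0766]), np.float64(0.025204515009394673))
circ 618.5 ((456.84747314453125, 232.16061401367188), array([ 0.4729, -0.3141]), array([ 0.4729, -0.314 ]), np.float64(0.032395041446904436))
circ 618.5 ((404.8609619140625, 227.7634735107422), array([ 0.4845, -0.1947]), array([ 0.4845, -0.1947]), np.float64(0.032503103636446255))
disc 533.0 ((200.0465850830078, 227.0840301513672), array([0.4888, 0.2748]), array([0.4889, 0.2748]), np.float64(0.029867634709739257))
drum ((196.58277893066406, 225.51873779296875), array([0.4888, 0.2747]), array([0.4888, 0.2747]), np.float64(0.010505805353872745))
scene
[... 277 characters left out ...]
reen 551.0 ((387.9503173828125, 266.9857482910156), array([0.5027, 0.1249]), array([0.5032, 0.1263]), np.float64(0.032866375118836604))
scene yellow 320.0 ((286.56103515625, 247.10525512695312), array([ 0.5003, -0.0773]), array([ 0.5001, -0.0773]), np.float64(0.02484244203682657))
scene circ ((203.27503967285156, 291.01605224609375), array([ 0.6127, -0.2106]), array([ 0.6121, -0.2108]), np.float64(0.031438990151046876))
scene circ ((234.95947265625, 249.81478881835938), array([ 0.4829, -0.198 ]), array([ 0.4824, -0.1982]), np.float64(0.031047782666968327))
scene circ ((184.87954711914062, 236.4091796875), array([ 0.4714, -0.3178]), array([ 0.4709, -0.3179]), np.float64(0.030777448046014507))
```

```bash
cat >> h.py <<'E'
def plan(o,x,y,z,yawdeg=90):
    """shift (mm) and turn (deg) in the present tool axes to put TCP at x,y,z pointing down, tool-x at yaw"""
    T=R.from_quat(o["tool_rot"]); a=np.radians(yawdeg)
    G=R.from_matrix(np.array([[np.cos(a),np.sin(a),0],[np.sin(a),-np.cos(a),0],[0,0,-1]]))
    t=T.inv().apply(np.array([x,y,z])-o["position"])*1000
    r=(T.inv()*G).as_rotvec(degrees=True)
    return np.round(t,1),np.round(r,2)
E
python3 - <<'E'
from rig import robot
from h import *
np.set_printoptions(precision=4,suppress=True)
o=robot.get_obs()
c=robot.camera("wrist")
print(ray(c,[(320,240),(320,20),(320,270),(0,100),(640,100)],0.0))
T=R.from_quat(o["tool_rot"]); print(T.inv().apply(c["position"]-o["position"]),T.inv().apply(R.from_quat(c["attitude"]).as_matrix().T))
print(plan(o,.52,-.25,.25,90))
E
```

```text
[[ 0.2041 -0.5951  0.    ]
 [ 0.4015 -0.515  -0.    ]
 [ 0.1722 -0.6081  0.    ]
 [ 0.2185 -0.2486  0.    ]
 [ 0.4539 -0.8336  0.    ]]
[ 0.0692 -0.0006 -0.1626] [[-0.0002  1.      0.0003]
 [-0.9661 -0.0001 -0.258 ]
 [-0.258  -0.0003  0.9661]]
(array([ 388.9, -198.5,  -27.7]), array([ -0.05,  -0.04, -68.06]))
```

Request:
carry_out([
  [350,-140,-80,0,0,-68,1],
  [350,-140,-80,0,0,-68,1],
  [350,-140,-80,0,0,-68,1],
  [350,-140,-80,0,0,-68,1],
  [350,-140,-80,0,0,-68,1],
  [350,-140,-80,0,0,-68,1],
  [350,-140,-80,0,0,-68,1],
  [350,-140,-80,0,0,-68,1],
])

```text
time: 1.3
position: [0.5066, -0.3179, 0.3026]
tool_rot: [0.707, 0.707, 0.0, -0.0]
ft_force: [-0.6, -0.4, 0.9]
grip_width: 0.0872
```

Run:
```python
from rig import robot
from h import *
np.set_printoptions(precision=4,suppress=True)
o=robot.get_obs(); print(o["time"],o["position"],o["q"])
c=robot.camera("wrist"); cv2.imwrite("pics/w1.png",c["pixels"][:,:,::-1])
for b in blobs(c,"circ",400,5): print("circ",cv2.contourArea(b),circ(c,b,.003))
print(plan(robot.get_obs(),.55,.05,.3))
```

```text
1.3 [ 0.5066 -0.3179  0.3026] [-0.7473  0.4112  1.403   0.0002  1.3275 -0.748 ]
circ 2132.0 ((288.9466552734375, 197.51107788085938), array([ 0.4712, -0.3144]), array([ 0.4712, -0.315 ]), np.float64(0.033019962698817205))
circ 2584.0 ((406.137451171875, 107.83335876464844), array([ 0.6126, -0.2073]), array([ 0.6126, -0.2079]), np.float64(0.03316572291368363))
circ 2639.0 ((296.9812927246094, 96.5121841430664), array([ 0.4829, -0.1947]), array([ 0.4829, -0.1954]), np.float64(0.03314800748143964))
circ 498.5 ((423.4591369628906, -0.0924224853515625), array([ 0.6246, -0.0942]), array([ 0.6245, -0.0907]), np.float64(0.02895614546785328))
(array([368.8,  43.7,   2.4]), array([-0.04, -0.03, -0.08]))
```

View pics/w1.png

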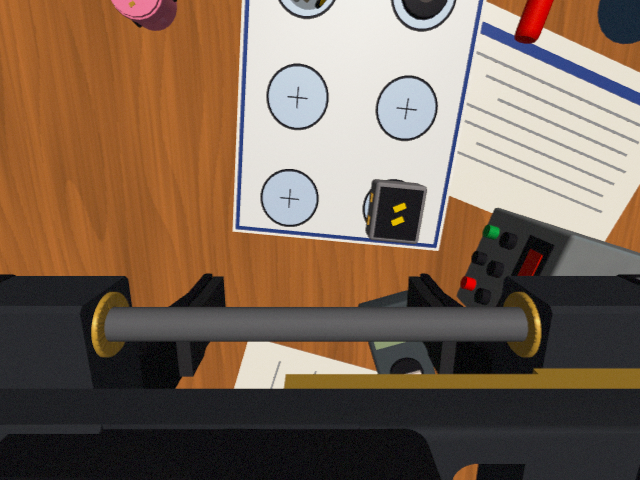

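The three empty circles show in the wrist view at (289,197), (406,108) and (297,97). They agree with the top camera to about 1.6 mm. Next is the pad.

Request:
carry_out([
  [60,43,0,0,0,0,1],
  [120,43,0,0,0,0,1],
  [180,43,0,0,0,0,1],
  [240,43,0,0,0,0,1],
  [300,43,0,0,0,0,1],
  [360,43,0,0,0,0,1],
  [410,43,0,0,0,0,1],
  [410,43,0,0,0,0,1],
])

```text
time: 2.35
position: [0.5486, 0.0931, 0.3021]
tool_rot: [0.707, 0.707, -0.0, -0.001]
ft_force: [-0.3, -0.7, -0.6]
grip_width: 0.0871
```

Run:
```python
from rig import robot
from h import *
np.set_printoptions(precision=4,suppress=True)
o=robot.get_obs(); print(o["time"],o["position"],o["q"])
c=robot.camera("wrist"); cv2.imwrite("pics/w2.png",c["pixels"][:,:,::-1])
for k in ("red","green","blue"):
  for b in blobs(c,k,800,7): print(k,cv2.contourArea(b),circ(c,b,.053))
for b in blobs(c,"disc",800,7,(200,0,640,270)): print("disc",cv2.contourArea(b),circ(c,b,.031))
```

```text
2.35 [0.5486 0.0931 0.3021] [-0.0333  0.3498  1.5043  0.0009  1.2891 -0.0346]
red 1898.5 ((375.6779479980469, 175.31298828125), array([0.6132, 0.1289]), array([0.6132, 0.1284]), np.float64(0.027109713977500827))
green 1057.5 ((126.4642333984375, 188.24729919433594), array([0.3346, 0.1142]), array([0.3347, 0.1143]), np.float64(0.02091744820699075))
green 1914.0 ((265.02899169921875, 179.60968017578125), array([0.4903, 0.124 ]), array([0.4903, 0.1236]), np.float64(0.02738668581727979))
blue 1379.5 ((585.4652709960938, 125.4101791381836), array([0.8355, 0.1819]), array([0.8457, 0.1509]), np.float64(0.06040843551007875))
blue 2262.0 ((380.3265075683594, 22.71894645690918), array([0.6114, 0.2801]), array([0.6114, 0.2801]), np.float64(0.02586025235087581))
disc 7467.0 ((315.13134765625, 200.9207000732422), array([0.546 , 0.0968]), array([0.5513, 0.1199]), np.float64(0.13660306924112878))
disc 7770.5 ((600.7968139648438, 173.29661560058594), array([0.8788, 0.1296]), array([0.8529, 0.1252]), np.float64(0.10245098931487916))
disc 2743.5 ((259.923828125, 34.868316650390625), array([0.487 , 0.2748]), array([0.487 , 0.2742]), np.float64(0.029911390538077454))
disc 1803.5 ((468.1457214355469, 23.71106719970703), array([0.7076, 0.2855]), array([0.7078, 0.2851]), np.float64(0.02470714237673228))
```

View pics/w2.png

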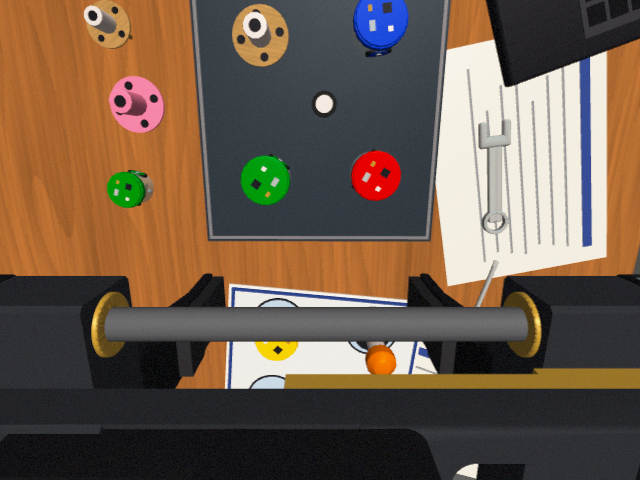

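The wrist view shows green at (265,180), red at (376,175), canopy at (260,35) and blue at (380,23). I'm descending over green.

Request:
carry_out([
  [30,-58,20,0,0,0,1],
  [30.5,-58.5,75,0,0,0,1],
  [30.5,-58.5,130,0,0,0,1],
  [30.5,-58.5,180,0,0,0,1],
  [30.5,-58.5,225,0,0,0,1],
  [30.5,-58.5,260,0,0,0,1],
  [30.5,-58.5,289,0,0,0,1],
  [30.5,-58.5,289,0,0,0,1],
])

```text
time: 3.4
position: [0.489, 0.1195, 0.0113]
tool_rot: [0.709, 0.706, -0.002, -0.002]
ft_force: [-0.2, -0.4, 0.6]
grip_width: 0.087
```

Request:
carry_out([
  [0,0,0,0,0,0,-1],
  [0,0,0,0,0,0,-1],
  [0,0,0,0,0,0,-1],
  [0,0,0,0,0,0,-1],
], force=15)

```text
time: 3.9
position: [0.4897, 0.1196, 0.0121]
tool_rot: [0.708, 0.706, -0.002, -0.001]
ft_force: [-1.1, -0.6, 4.8]
grip_width: 0.0559
```

Run:
```python
from rig import robot
from h import *
np.set_printoptions(precision=4,suppress=True)
c=robot.camera("wrist"); cv2.imwrite("pics/w3.png",c["pixels"][:,:,::-1])
for b in blobs(c,"green",300,7): print("green",cv2.contourArea(b),circ(c,b,.053))
print(robot.get_obs()["position"])
```

```text
green 3441.5 ((316.2110900878906, 356.4530029296875), array([0.4888, 0.1126]), array([0.4885, 0.1171]), np.float64(0.016985705333597726))
green 6123.5 ((321.47515869140625, 280.11614990234375), array([0.4907, 0.1431]), array([0.489 , 0.1397]), np.float64(0.01805512584688575))
[0.4897 0.1196 0.0121]
```

View pics/w3.png

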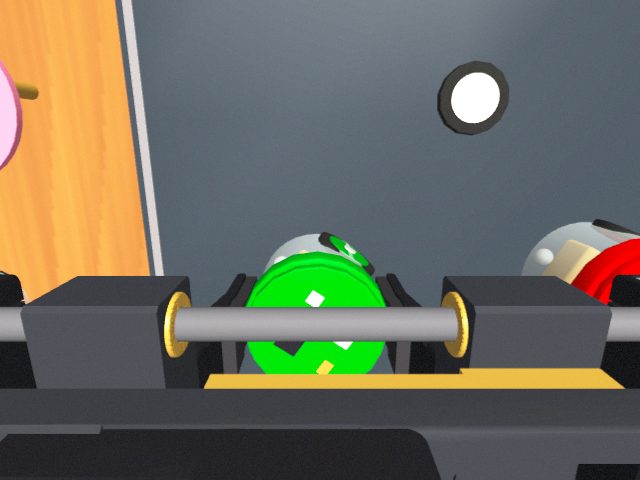

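```bash
cat >> h.py <<'E'
def held(c,k,ztop,r=.028):
    """circle fit of a held deck whose middle is hidden by the cross bar; returns centre, radius"""
    bs=blobs(c,k,1500,7)
    h=cv2.convexHull(np.vstack(bs)).reshape(-1,2).astype(float)
    m=np.zeros((480,640),np.uint8); cv2.fillPoly(m,[h.astype(np.int32)],255)
    P=[]
    for v in list(range(int(h[:,1].min())+1,302))+list(range(345,368)):
        u=np.where(m[v])[0]
        if len(u): P+= [(u[0],v),(u[-1],v)]
    p=ray(c,P,ztop)[:,:2]
    A=np.c_[2*p,np.ones(len(p))]; s=np.linalg.lstsq(A,(p**2).sum(1),rcond=None)[0]
    return s[:2],np.sqrt(s[2]+s[0]**2+s[1]**2)
E
python3 - <<'E'
from rig import robot
from h import *
np.set_printoptions(precision=4,suppress=True)
for i in range(2):
    print(robot.get_obs()["position"],held(robot.camera("wrist"),"green",.053))
print(plan(robot.get_obs(),.49,.1196,.012))
E
```

```text
[0.4897 0.1196 0.0121] (array([0.4892, 0.1279]), np.float64(0.027431670540800767))
[0.4897 0.1196 0.0121] (array([0.4892, 0.1278]), np.float64(0.02744955763693521))
(array([-0. ,  0.3,  0.1]), array([-0.25,  0.04, -0.21]))
```

Run:
```python
import cv2,numpy as np
im=cv2.imread("pics/w3.png"); 
print(im[244:285,316].tolist())
cv2.imwrite("pics/z3.png",cv2.resize(im[220:400,220:420],None,fx=3,fy=3,interpolation=cv2.INTER_CUBIC))
```

```text
[[204, 203, 192], [206, 204, 191], [207, 205, 194], [203, 204, 192], [206, 204, 192], [207, 204, 191], [202, 204, 187], [127, 189, 111], [14, 180, 0], [22, 183, 0], [29, 189, 0], [0, 190, 0], [13, 197, 0], [14, 211, 0], [20, 225, 0], [77, 252, 0], [62, 250, 0], [52, 247, 0], [34, 242, 0], [5, 234, 0], [6, 207, 0], [27, 189, 0], [16, 208, 0], [38, 240, 0], [48, 247, 0], [26, 239, 0], [18, 237, 0], [18, 236, 0], [5, 236, 0], [23, 237, 0], [1, 235, 0], [6, 236, 0], [14, 237, 0], [20, 236, 0], [3, 236, 0], [0, 236, 0], [19, 237, 0], [0, 235, 0], [6, 236, 0], [12, 236, 0], [4, 236, 0]]
```

View pics/z3.png

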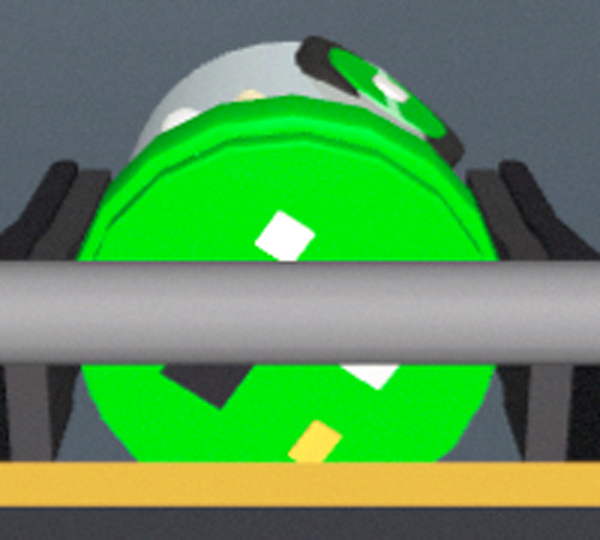

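Request:
carry_out([
  [0,0,-20,0,0,0,-1],
  [0,0,-60,0,0,0,-1],
  [0,0,-110,0,0,0,-1],
  [0,0,-155,0,0,0,-1],
  [-40,15,-165,0,0,0,-1],
  [-90,33,-165,0,0,0,-1],
  [-140,52,-165,0,0,0,-1],
  [-190,70,-165,0,0,0,-1],
])

```text
time: 5.05
position: [0.5594, -0.0716, 0.1764]
tool_rot: [0.708, 0.706, -0.002, -0.002]
ft_force: [1.0, 0.8, -2.3]
grip_width: 0.0553
```

Run:
```python
from rig import robot
from h import *
o=robot.get_obs(); print(o["position"],o["tool_rot"],o["grip_width"],plan(o,.613,-.212,.165),plan(o,.613,-.212,.05))
```

```text
[ 0.55943909 -0.07158916  0.17641513] [ 0.70828222  0.70592378 -0.00199038 -0.00198961] 0.055328641455696645 (array([-140.2,   54.1,   11.1]), array([-0.32,  0.  , -0.19])) (array([-140.2,   54.7,  126.1]), array([-0.32,  0.  , -0.19]))
```

Request:
carry_out([
  [-50,20,5,-0.3,0,-0.2,-1],
  [-95,37,8,-0.3,0,-0.2,-1],
  [-130,50,10,-0.3,0,-0.2,-1],
  [-140,54,20,-0.3,0,-0.2,-1],
  [-140,54.5,50,-0.3,0,-0.2,-1],
  [-140,54.5,90,-0.3,0,-0.2,-1],
  [-140,54.5,126,-0.3,0,-0.2,-1],
  [-140,54.5,126,-0.3,0,-0.2,-1],
])

```text
time: 6.05
position: [0.609, -0.2085, 0.0462]
tool_rot: [0.707, 0.707, -0.001, -0.005]
ft_force: [-0.5, 0.5, -1.4]
grip_width: 0.0556
```

Run:
```python
from rig import robot
from h import *
o=robot.get_obs(); print(o["position"],o["tool_rot"],o["grip_width"],plan(o,.613,-.212,.0125))
c=robot.camera("wrist"); cv2.imwrite("pics/w4.png",c["pixels"][:,:,::-1])
```

```text
[ 0.60899243 -0.20853781  0.04620723] [ 0.70669124  0.70749999 -0.00149399 -0.00538685] 0.05556822537699755 (array([-3.7,  4.3, 33.6]), array([-0.56, -0.32,  0.07]))
```

View pics/w4.png

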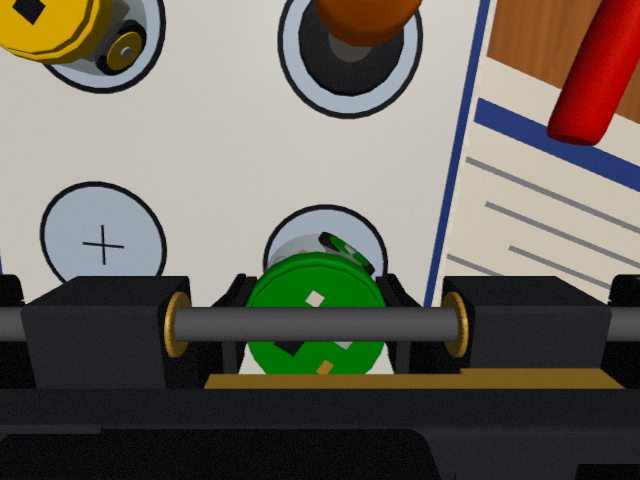

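Request:
carry_out([
  [-4,4.5,10,-0.6,-0.3,0,-1],
  [-4,4.5,20,-0.6,-0.3,0,-1],
  [-4,4.5,24,-0.6,-0.3,0,-1],
  [-4,4.5,24,-0.6,-0.3,0,-1],
])

```text
time: 6.6
position: [0.6152, -0.2136, 0.0243]
tool_rot: [0.707, 0.707, 0.001, 0.003]
ft_force: [-0.4, 0.1, -1.7]
grip_width: 0.0554
```

Run:
```python
from rig import robot
from h import *
o=robot.get_obs(); print(o["position"],o["tool_rot"],o["joint_velocities"].round(4),plan(o,.613,-.212,.0125))
```

```text
[ 0.61521123 -0.21361035  0.0242761 ] [0.70675212 0.70745601 0.00102742 0.00252339] [ 0.0001 -0.0068 -0.0065 -0.0014  0.      0.0005] (array([ 1.6, -2.3, 11.8]), array([0.29, 0.12, 0.06]))
```

Request:
carry_out([
  [1.3,-2,7,0.2,0.1,0,-1],
  [1.3,-2,9,0.2,0.1,0,-1],
  [1.3,-2,9,0.2,0.1,0,-1],
])

```text
time: 6.98
position: [0.6131, -0.2122, 0.015]
tool_rot: [0.707, 0.707, 0.0, 0.0]
ft_force: [-0.0, 0.1, -2.1]
grip_width: 0.0557
```

Run:
```python
from rig import robot
from h import *
for i in range(3):
    o=robot.get_obs(); print(o["position"],o["tool_rot"],o["joint_velocities"].round(4),plan(o,.613,-.212,.0125)); robot.camera("wrist")
```

```text
[ 0.61308152 -0.21224483  0.01500273] [7.06749967e-01 7.07463195e-01 3.41005677e-04 4.41278322e-04] [-0.0008 -0.0053 -0.0046 -0.0013  0.0002 -0.0001] (array([ 0.2, -0.1,  2.5]), array([0.06, 0.01, 0.06]))
[ 0.61326331 -0.21235498  0.015203  ] [7.06744853e-01 7.07468103e-01 3.85983818e-04 6.68911192e-04] [-0.0015 -0.0043 -0.0037  0.     -0.0006 -0.0002] (array([ 0.4, -0.3,  2.7]), array([0.09, 0.02, 0.06]))
[ 0.61336794 -0.2124246   0.01534981] [7.06756348e-01 7.07456448e-01 4.36294154e-04 8.05086939e-04] [ 0.0014 -0.0037 -0.0012  0.0009  0.0011 -0.0005] (array([ 0.4, -0.4,  2.8]), array([0.1 , 0.03, 0.06]))
```

Request:
carry_out([
  [0.3,-0.3,1.5,0,0,0,-1],
  [0.3,-0.3,2.8,0,0,0,-1],
  [0.3,-0.3,2.8,0,0,0,-1],
])

```text
time: 7.5
position: [0.613, -0.2121, 0.0125]
tool_rot: [0.707, 0.707, 0.0, 0.001]
ft_force: [-0.3, -0.1, -1.6]
grip_width: 0.0556
```

Request:
carry_out([
  [0,0,0,0,0,0,-0.1],
  [0,0,0,0,0,0,0.3],
  [0,0,0,0,0,0,1],
  [0,0,0,0,0,0,1],
  [0,0,-30,0,0,0,1],
  [0,0,-80,0,0,0,1],
  [0,0,-130,0,0,0,1],
  [-20,0,-190,0,0,0,1],
])

```text
time: 8.5
position: [0.6119, -0.2302, 0.2027]
tool_rot: [0.706, 0.708, 0.0, -0.001]
ft_force: [0.7, -0.5, 0.1]
grip_width: 0.0868
```

Run:
```python
from rig import robot
from h import *
np.set_printoptions(precision=4,suppress=True)
o=robot.get_obs(); print(o["position"],plan(o,.6132,.127,.25))
c=robot.camera("wrist"); cv2.imwrite("pics/w5.png",c["pixels"][:,:,::-1])
for k in ("green",):
  for b in blobs(c,k,800,7): print(k,cv2.contourArea(b),circ(c,b,.053))
h=hsv(c); 
for b in blobs(c,"circ",400,5): print("circ",cv2.contourArea(b),circ(c,b,.003))
```

```text
[ 0.6119 -0.2302  0.2027] (array([357.2,   2.3, -46.9]), array([-0.03, -0.08,  0.16]))
green 3027.5 ((317.1239013671875, 200.36630249023438), array([ 0.6116, -0.2073]), array([ 0.6116, -0.2079]), np.float64(0.026680686353986443))
circ 1006.0 ((331.81781005859375, 59.783424377441406), array([ 0.6245, -0.087 ]), array([ 0.6245, -0.0881]), np.float64(0.03058894020755265))
```

View pics/w5.png

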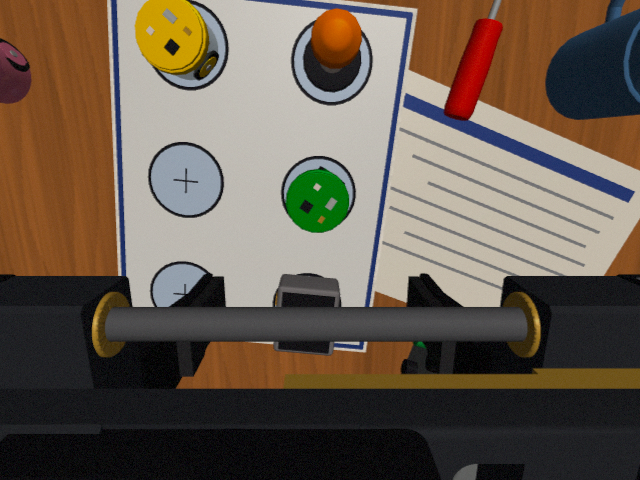

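Green stands upright in its circle (317,200), within about 1 mm. Red is next.

Request:
carry_out([
  [55,1,-5,0,0,0,1],
  [115,1,-5,0,0,0,1],
  [175,1,-5,0,0,0,1],
  [235,2,-5,0,0,0,1],
  [295,2,-5,0,0,0,1],
  [345,2,-5,0,0,0,1],
  [358.5,2,30,0,0,0,1],
  [358.5,2,90,0,0,0,1],
])

```text
time: 9.55
position: [0.6226, 0.1231, 0.1208]
tool_rot: [0.706, 0.708, 0.005, 0.012]
ft_force: [-0.1, -0.5, -1.1]
grip_width: 0.087
```

Run:
```python
from rig import robot
from h import *
np.set_printoptions(precision=4,suppress=True)
o=robot.get_obs(); print(o["position"],plan(o,.6132,.1286,.012))
```

```text
[0.6226 0.1231 0.1208] (array([  6.7, -12. , 108.5]), array([1.38, 0.6 , 0.23]))
```

Request:
carry_out([
  [4,-8,15,0.8,0.4,0.1,1],
  [4,-8,30,0.8,0.4,0.1,1],
  [4,-8,40,0.8,0.4,0.1,1],
  [4,-8,40,0.8,0.4,0.1,1],
])

```text
time: 10.05
position: [0.6162, 0.1263, 0.0811]
tool_rot: [0.706, 0.708, 0.003, 0.005]
ft_force: [-0.6, -0.2, 0.0]
grip_width: 0.087
```

Run:
```python
from rig import robot
from h import *
np.set_printoptions(precision=4,suppress=True)
o=robot.get_obs(); print(o["position"],plan(o,.6132,.1286,.012))
```

```text
[0.6162 0.1263 0.0811] (array([ 2.5, -3.7, 69. ]), array([0.64, 0.2 , 0.1 ]))
```

Request:
carry_out([
  [2.5,-3.5,20,0.6,0.2,0.1,1],
  [2.5,-3.5,40,0.6,0.2,0.1,1],
  [2.5,-3.5,58,0.6,0.2,0.1,1],
  [2.5,-3.5,68,0.6,0.2,0.1,1],
  [2.5,-3.5,69,0.6,0.2,0.1,1],
  [2.5,-3.5,69,0.6,0.2,0.1,1],
])

```text
time: 10.8
position: [0.6138, 0.1286, 0.0122]
tool_rot: [0.707, 0.707, 0.0, 0.0]
ft_force: [-0.7, 0.8, 0.5]
grip_width: 0.0872
```

Run:
```python
from rig import robot
from h import *
np.set_printoptions(precision=4,suppress=True)
o=robot.get_obs(); print(o["position"],plan(o,.6132,.1286,.012))
```

```text
[0.6138 0.1286 0.0122] (array([ 0. , -0.6,  0.2]), array([ 0.07, -0.01, -0.  ]))
```

Request:
carry_out([
  [0,0,0,0,0,0,-1],
  [0,0,0,0,0,0,-1],
  [0,0,0,0,0,0,-1],
  [0,0,0,0,0,0,-1],
], force=15)

```text
time: 11.3
position: [0.6142, 0.1286, 0.0124]
tool_rot: [0.707, 0.707, 0.001, 0.001]
ft_force: [0.3, 0.4, 0.4]
grip_width: 0.0557
```

Run:
```python
from rig import robot
from h import *
np.set_printoptions(precision=4,suppress=True)
o=robot.get_obs(); print(o["position"],plan(o,.613,-.02,.2))
c=robot.camera("wrist"); cv2.imwrite("pics/w6.png",c["pixels"][200:440,180:460,::-1])
print(held(c,"red",.053))
```

```text
[0.6142 0.1286 0.0124] (array([-148.6,   -0.8, -187.6]), array([ 0.13, -0.01, -0.  ]))
(array([0.6135, 0.1343]), np.float64(0.027365924303073063))
```

View pics/w6.png

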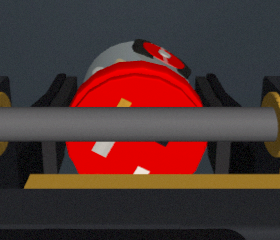

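Request:
carry_out([
  [0,0,-20,0,0,0,-1],
  [0,0,-60,0,0,0,-1],
  [0,0,-110,0,0,0,-1],
  [-10,0,-155,0,0,0,-1],
  [-45,-12,-165,0,0,0,-1],
  [-95,-28,-168,0,0,0,-1],
  [-145,-44,-168,0,0,0,-1],
  [-195,-60,-168,0,0,0,-1],
])

```text
time: 12.35
position: [0.553, -0.0677, 0.1815]
tool_rot: [0.707, 0.707, 0.001, 0.001]
ft_force: [1.3, -0.3, -2.1]
grip_width: 0.0557
```

Run:
```python
from rig import robot
from h import *
o=robot.get_obs(); print(o["position"],plan(o,.4717,-.316,.165))
```

```text
[ 0.55301261 -0.06768096  0.18151085] (array([-248.3,  -81.5,   16.3]), array([0.18, 0.02, 0.03]))
```

Request:
carry_out([
  [-50,-16,0,0.1,0,0,-1],
  [-100,-33,0,0.1,0,0,-1],
  [-150,-49,0,0.1,0,0,-1],
  [-195,-64,0,0.1,0,0,-1],
  [-230,-76,5,0.1,0,0,-1],
  [-248,-81.5,15,0.1,0,0,-1],
  [-248,-81.5,50,0.1,0,0,-1],
  [-248,-81.5,90,0.1,0,0,-1],
])

```text
time: 13.35
position: [0.4723, -0.3156, 0.0912]
tool_rot: [0.707, 0.707, 0.001, 0.001]
ft_force: [1.8, 0.1, -2.6]
grip_width: 0.0558
```

Request:
carry_out([
  [0,0,20,0,0,0,-1],
  [0,0,30,0,0,0,-1],
  [0,0,30,0,0,0,-1],
])

```text
time: 13.72
position: [0.4724, -0.315, 0.0609]
tool_rot: [0.707, 0.707, 0.001, 0.001]
ft_force: [-0.2, -0.4, -1.4]
grip_width: 0.0556
```

Run:
```python
from rig import robot
from h import *
o=robot.get_obs(); print(o["position"],plan(o,.4717,-.316,.0125))
```

```text
[ 0.47244879 -0.31498447  0.06089903] (array([-1. , -0.9, 48.4]), array([0.13, 0.01, 0.05]))
```

Request:
carry_out([
  [-1,-0.8,15,0.1,0,0,-1],
  [-1,-0.8,30,0.1,0,0,-1],
  [-1,-0.8,41,0.1,0,0,-1],
  [-1,-0.8,45,0.1,0,0,-1],
  [-1,-0.8,45,0.1,0,0,-1],
])

```text
time: 14.35
position: [0.4716, -0.3159, 0.0155]
tool_rot: [0.707, 0.707, 0.0, -0.0]
ft_force: [0.0, -1.1, -1.5]
grip_width: 0.056
```

Run:
```python
from rig import robot
from h import *
o=robot.get_obs(); print(o["position"],plan(o,.4717,-.316,.0125))
```

```text
[ 0.47158713 -0.31588475  0.01548253] (array([-0.1,  0.1,  3. ]), array([-0.  , -0.02,  0.05]))
```

Request:
carry_out([
  [0,0,1.5,0,0,0,-1],
  [0,0,2.8,0,0,0,-1],
  [0,0,2.8,0,0,0,-1],
])

```text
time: 14.72
position: [0.4717, -0.3159, 0.0128]
tool_rot: [0.707, 0.707, 0.0, -0.0]
ft_force: [-0.3, -0.2, -1.9]
grip_width: 0.0558
```

Request:
carry_out([
  [0,0,0,0,0,0,-0.1],
  [0,0,0,0,0,0,0.3],
  [0,0,0,0,0,0,1],
  [0,0,0,0,0,0,1],
  [0,0,-30,0,0,0,1],
  [0,0,-80,0,0,0,1],
  [0,0,-130,0,0,0,1],
  [-20,0,-190,0,0,0,1],
])

```text
time: 15.72
position: [0.4708, -0.3339, 0.203]
tool_rot: [0.706, 0.708, 0.0, -0.002]
ft_force: [1.0, -1.2, -0.1]
grip_width: 0.087
```

Run:
```python
from rig import robot
from h import *
np.set_printoptions(precision=4,suppress=True)
o=robot.get_obs(); print(o["position"],plan(o,.611,.15,.25))
c=robot.camera("wrist"); cv2.imwrite("pics/w7.png",c["pixels"][:,:,::-1])
for k in ("green","red"):
  for b in blobs(c,k,800,7): print(k,cv2.contourArea(b),circ(c,b,.053))
for b in blobs(c,"circ",400,5): print("circ",cv2.contourArea(b),circ(c,b,.003))
```

```text
[ 0.4708 -0.3339  0.203 ] (array([483.7, 141.3, -45.9]), array([-0.12, -0.17,  0.13]))
green 4069.5 ((492.97540283203125, 73.33465576171875), array([ 0.6082, -0.21  ]), array([ 0.608 , -0.2109]), np.float64(0.027594433469955975))
red 3023.0 ((317.3515625, 205.01939392089844), array([ 0.4704, -0.3148]), array([ 0.4704, -0.3154]), np.float64(0.026828037835869744))
circ 643.0 ((317.6730651855469, 203.34327697753906), array([ 0.4708, -0.3213]), array([ 0.4712, -0.3164]), np.float64(0.03170775912655082))
circ 817.5 ((474.6603698730469, 79.6961898803711), array([ 0.6143, -0.2068]), array([ 0.6131, -0.208 ]), np.float64(0.031101428132828634))
circ 4630.5 ((331.673828125, 64.70763397216797), array([ 0.4831, -0.1944]), array([ 0.4831, -0.1952]), np.float64(0.03343497528476456))
```

View pics/w7.png

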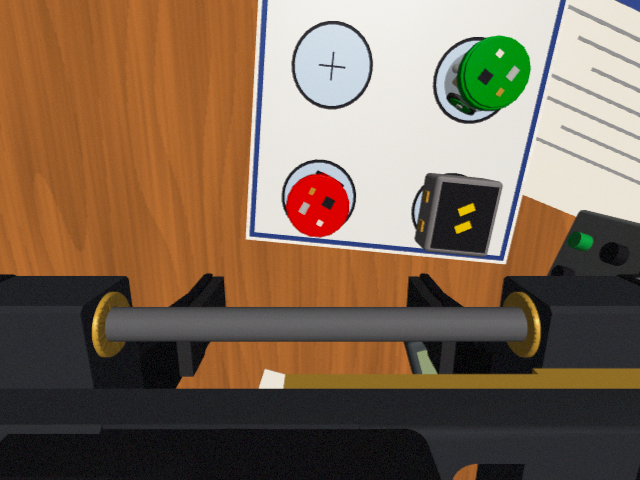

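Red is centred at (317,205), within about 1 mm. Blue is next.

Request:
carry_out([
  [60,16,-20,0,0,0,1],
  [120,32,-20,0,0,0,1],
  [180,48,-20,0,0,0,1],
  [240,64,-20,0,0,0,1],
  [300,80,-20,0,0,0,1],
  [360,96,-20,0,0,0,1],
  [420,112,-20,0,0,0,1],
  [480,128,-20,0,0,0,1],
])

```text
time: 16.77
position: [0.6027, 0.1409, 0.2271]
tool_rot: [0.707, 0.708, -0.001, 0.009]
ft_force: [0.7, -0.3, 0.0]
grip_width: 0.0866
```

Request:
carry_out([
  [40,13,0,0,0,0,1],
  [50,13,0,0,0,0,1],
  [50,13,0,0,0,0,1],
])

```text
time: 17.15
position: [0.6149, 0.1909, 0.2261]
tool_rot: [0.706, 0.708, -0.001, 0.009]
ft_force: [1.1, -0.9, 0.3]
grip_width: 0.0868
```

Run:
```python
from rig import robot
from h import *
np.set_printoptions(precision=4,suppress=True)
c=robot.camera("wrist"); cv2.imwrite("pics/w8.png",c["pixels"][:,:,::-1])
for k in ("blue",):
  for b in blobs(c,k,800,7): 
    r=circ(c,b,.053); print(k,cv2.contourArea(b),r)
for b in blobs(c,"disc",800,7,(200,0,640,270)): print("disc",cv2.contourArea(b),circ(c,b,.031))
o=robot.get_obs(); print(o["position"],plan(o,.612,.282,.1),plan(o,.612,.282,.012))
```

```text
blue 1123.0 ((552.2046508789062, 198.97413635253906), array([0.834 , 0.2091]), array([0.8429, 0.197 ]), np.float64(0.038825290440229455))
blue 3266.0 ((312.4174499511719, 110.84395599365234), array([0.6122, 0.2854]), array([0.6123, 0.2848]), np.float64(0.027043001197102755))
disc 8844.5 ((607.5870361328125, 195.14230346679688), array([0.9028, 0.2093]), array([0.9056, 0.2043]), np.float64(0.05911812900104872))
disc 10314.5 ((321.8187255859375, 66.58659362792969), array([0.6206, 0.3242]), array([0.6173, 0.2964]), np.float64(0.09371260383029346))
[0.615  0.19   0.2263] (array([ 93.9,  -4.3, 124.9]), array([0.6 , 0.83, 0.07])) (array([ 95.1,  -5.2, 212.9]), array([0.6 , 0.83, 0.07]))
```

View pics/w8.png

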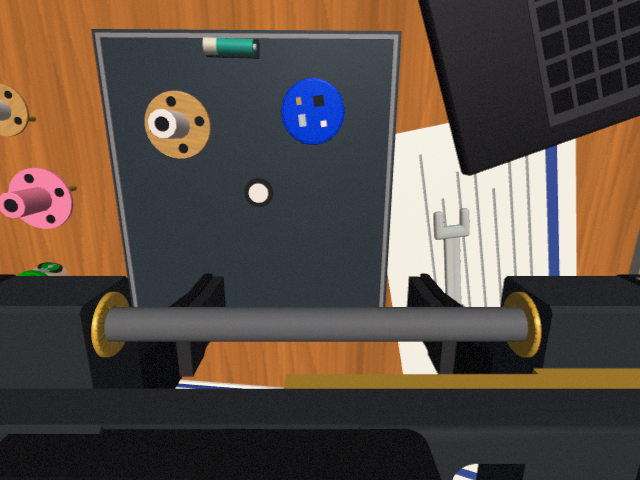

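Request:
carry_out([
  [50,-3,10,0.3,0.4,0,1],
  [85,-4.5,40,0.6,0.8,0,1],
  [96,-4.5,80,0.6,0.8,0,1],
  [96,-4.5,110,0.6,0.8,0,1],
  [96,-4.5,130,0.6,0.8,0,1],
  [96,-4.5,130,0.6,0.8,0,1],
])

```text
time: 17.95
position: [0.611, 0.2823, 0.0934]
tool_rot: [0.707, 0.707, -0.002, -0.001]
ft_force: [0.4, -0.8, 0.4]
grip_width: 0.0873
```

Run:
```python
from rig import robot
from h import *
o=robot.get_obs(); print(o["position"],plan(o,.6122,.2842,.012))
```

```text
[0.61101492 0.28231735 0.0934146 ] (array([ 2. ,  1.5, 81.4]), array([-0.2 ,  0.1 , -0.04]))
```

Request:
carry_out([
  [2,1.3,20,-0.2,0.1,0,1],
  [2,1.3,45,-0.2,0.1,0,1],
  [2,1.3,67,-0.2,0.1,0,1],
  [2,1.3,80,-0.2,0.1,0,1],
  [2,1.3,81,-0.2,0.1,0,1],
  [2,1.3,81,-0.2,0.1,0,1],
])

```text
time: 18.7
position: [0.6127, 0.2844, 0.0131]
tool_rot: [0.707, 0.707, 0.001, 0.0]
ft_force: [0.5, 0.2, 1.0]
grip_width: 0.0869
```

Request:
carry_out([
  [0,0,0,0,0,0,-1],
  [0,0,0,0,0,0,-1],
  [0,0,0,0,0,0,-1],
  [0,0,0,0,0,0,-1],
], force=15)

```text
time: 19.2
position: [0.6129, 0.2844, 0.0132]
tool_rot: [0.707, 0.707, 0.001, 0.001]
ft_force: [0.5, 0.0, 0.5]
grip_width: 0.0557
```

Run:
```python
from rig import robot
from h import *
np.set_printoptions(precision=4,suppress=True)
o=robot.get_obs(); c=robot.camera("wrist"); print(o["position"],held(c,"blue",.053))
cv2.imwrite("pics/w9.png",c["pixels"][200:440,180:460,::-1])
```

```text
[0.6129 0.2844 0.0132] (array([0.6113, 0.2911]), np.float64(0.027427325442315777))
```

View pics/w9.png

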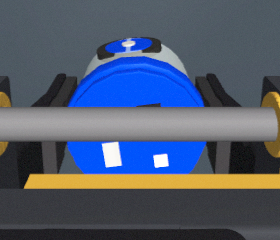

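Request:
carry_out([
  [0,0,-20,0,0,0,-1],
  [0,0,-60,0,0,0,-1],
  [0,0,-110,0,0,0,-1],
  [-10,-2,-155,0,0,0,-1],
  [-45,-12,-165,0,0,0,-1],
  [-95,-25,-168,0,0,0,-1],
  [-145,-39,-168,0,0,0,-1],
  [-200,-54,-168,0,0,0,-1],
])

```text
time: 20.25
position: [0.558, 0.0832, 0.1824]
tool_rot: [0.707, 0.707, 0.001, 0.001]
ft_force: [0.5, -1.2, -1.8]
grip_width: 0.0558
```

Run:
```python
from rig import robot
from h import *
o=robot.get_obs(); print(o["position"],plan(o,.4832,-.1966,.165))
```

```text
[0.55801353 0.08315203 0.18238974] (array([-279.7,  -75. ,   17. ]), array([ 0.21, -0.02,  0.02]))
```

Request:
carry_out([
  [-55,-15,0,0.1,0,0,-1],
  [-110,-30,0,0.1,0,0,-1],
  [-160,-43,0,0.1,0,0,-1],
  [-210,-56,0,0.1,0,0,-1],
  [-255,-68,3,0.1,0,0,-1],
  [-279.5,-75,15,0.1,0,0,-1],
  [-279.5,-75,40,0.1,0,0,-1],
  [-279.5,-75,80,0.1,0,0,-1],
])

```text
time: 21.25
position: [0.4846, -0.198, 0.1035]
tool_rot: [0.707, 0.707, 0.001, 0.003]
ft_force: [0.0, 1.0, -2.5]
grip_width: 0.0556
```

Request:
carry_out([
  [0,0,20,0,0,0,-1],
  [0,0,38,0,0,0,-1],
  [0,0,40,0,0,0,-1],
  [0,0,40,0,0,0,-1],
])

```text
time: 21.75
position: [0.4853, -0.1983, 0.0643]
tool_rot: [0.707, 0.707, 0.001, 0.004]
ft_force: [-0.3, -0.4, -1.7]
grip_width: 0.0553
```

Run:
```python
from rig import robot
from h import *
o=robot.get_obs(); print(o["position"],plan(o,.4832,-.1966,.0135))
```

```text
[ 0.48531769 -0.19832939  0.06430727] (array([ 1.9, -2.5, 50.8]), array([ 0.43,  0.19, -0.06]))
```

Request:
carry_out([
  [1.9,-2.4,15,0.4,0.2,0,-1],
  [1.9,-2.4,30,0.4,0.2,0,-1],
  [1.9,-2.4,43,0.4,0.2,0,-1],
  [1.9,-2.4,47.5,0.4,0.2,0,-1],
  [1.9,-2.4,47.5,0.4,0.2,0,-1],
])

```text
time: 22.38
position: [0.483, -0.1964, 0.0161]
tool_rot: [0.707, 0.707, 0.0, -0.0]
ft_force: [-0.4, 0.4, -2.3]
grip_width: 0.0555
```

Run:
```python
from rig import robot
from h import *
o=robot.get_obs(); print(o["position"],plan(o,.4832,-.1966,.0135))
```

```text
[ 0.48299275 -0.19639792  0.0161398 ] (array([-0.2,  0.2,  2.6]), array([-0.03, -0.04, -0.06]))
```

Request:
carry_out([
  [-0.2,0.2,1.5,0,0,0,-1],
  [-0.2,0.2,2.5,0,0,0,-1],
  [-0.2,0.2,2.5,0,0,0,-1],
])

```text
time: 22.75
position: [0.4833, -0.1967, 0.0138]
tool_rot: [0.707, 0.707, 0.0, -0.0]
ft_force: [-0.9, -0.5, -1.4]
grip_width: 0.0556
```

Request:
carry_out([
  [0,0,0,0,0,0,-0.1],
  [0,0,0,0,0,0,0.3],
  [0,0,0,0,0,0,1],
  [0,0,0,0,0,0,1],
  [0,0,-30,0,0,0,1],
  [0,0,-80,0,0,0,1],
  [0,0,-130,0,0,0,1],
  [-40,0,-190,0,0,0,1],
])

```text
time: 23.75
position: [0.4823, -0.2293, 0.1971]
tool_rot: [0.706, 0.708, 0.0, -0.002]
ft_force: [0.6, -1.5, -0.5]
grip_width: 0.087
```

Run:
```python
from rig import robot
from h import *
np.set_printoptions(precision=4,suppress=True)
o=robot.get_obs(); print(o["position"],plan(o,.487,.18,.25))
c=robot.camera("wrist"); cv2.imwrite("pics/w10.png",c["pixels"][:,:,::-1])
for k in ("green","red","blue","yellow"):
  for b in blobs(c,k,800,7): print(k,cv2.contourArea(b),circ(c,b,.053))
for b in blobs(c,"circ",400,5): print("circ",cv2.contourArea(b),circ(c,b,.003))
```

```text
[ 0.4823 -0.2293  0.1971] (array([409.4,   5.4, -51.8]), array([-0.12, -0.15,  0.11]))
green 3205.0 ((468.0358581542969, 203.05044555664062), array([ 0.6089, -0.2074]), array([ 0.6089, -0.208 ]), np.float64(0.02705207895412966))
red 864.5 ((308.3259582519531, 295.8340759277344), array([ 0.4741, -0.2919]), array([ 0.4717, -0.2939]), np.float64(0.01731900826209223))
red 2301.5 ((620.4550170898438, 78.49986267089844), array([ 0.7162, -0.1101]), array([ 0.715 , -0.1058]), np.float64(0.023786141441826933))
blue 3216.0 ((317.47100830078125, 187.5512237548828), array([ 0.482 , -0.1946]), array([ 0.482 , -0.1952]), np.float64(0.02664186860590356))
blue 2022.0 ((542.1276245117188, 80.38336944580078), array([ 0.6559, -0.1115]), array([ 0.6559, -0.1778]), np.float64(0.07009635462967091))
yellow 4110.0 ((337.2982482910156, 33.74658966064453), array([ 0.4966, -0.0791]), array([ 0.4966, -0.0797]), np.float64(0.02596847788794218))
circ 643.5 ((306.5885009765625, 297.8511657714844), array([ 0.4711, -0.3158]), array([ 0.4713, -0.315 ]), np.float64(0.029944162574095178))
circ 660.0 ((453.84722900390625, 196.61549377441406), array([ 0.6151, -0.2089]), array([ 0.6131, -0.2085]), np.float64(0.030927909422203522))
circ 488.5 ((317.63134765625, 185.9801025390625), array([ 0.4823, -0.1989]), array([ 0.4828, -0.1967]), np.float64(0.03204858842931761))
circ 1276.5 ((478.14068603515625, 60.542213439941406), array([ 0.6249, -0.0874]), array([ 0.6247, -0.0882]), np.float64(0.030765310926822245))
circ 692.0 ((334.2797546386719, 40.540626525878906), array([ 0.4965, -0.0714]), array([ 0.4953, -0.0751]), np.float64(0.03189166993413259))
```

View pics/w10.png

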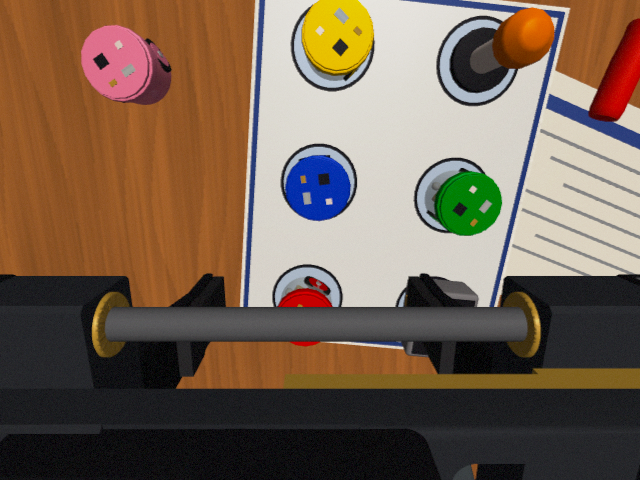

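All three robots are in their circles: blue (317,188), green (468,203) and red (306,300). Now the canopy.

Request:
carry_out([
  [55,1,-20,0,0,0,1],
  [115,2,-20,0,0,0,1],
  [175,3,-20,0,0,0,1],
  [235,4,-20,0,0,0,1],
  [295,5,-20,0,0,0,1],
  [355,5,-20,0,0,0,1],
  [400,5,-20,0,0,0,1],
  [405,5,-20,0,0,0,1],
])

```text
time: 24.8
position: [0.4917, 0.1696, 0.2195]
tool_rot: [0.706, 0.709, 0.0, 0.008]
ft_force: [0.0, 0.3, -0.2]
grip_width: 0.0871
```

Request:
carry_out([
  [0,0,0,0,0,0,1],
  [0,0,0,0,0,0,1],
])

```text
time: 25.05
position: [0.4917, 0.1686, 0.2195]
tool_rot: [0.706, 0.708, -0.0, 0.008]
ft_force: [0.0, -0.1, -0.2]
grip_width: 0.0871
```

Run:
```python
from rig import robot
from h import *
np.set_printoptions(precision=4,suppress=True)
c=robot.camera("wrist"); cv2.imwrite("pics/w11.png",c["pixels"][:,:,::-1])
for b in blobs(c,"disc",800,7,(200,0,450,270)): print("disc",cv2.contourArea(b),circ(c,b,.031),circ(c,b,.0295))
o=robot.get_obs(); print(o["position"],plan(o,.487,.2745,.037))
```

```text
disc 3731.0 ((310.08135986328125, 98.51236724853516), array([0.4871, 0.2749]), array([0.4871, 0.2742]), np.float64(0.029864451777275168)) ((310.08135986328125, 98.51236724853516), array([0.4871, 0.2751]), array([0.4871, 0.2743]), np.float64(0.029992372517694543))
disc 7629.5 ((-29.596466064453125, -201.8460693359375), array([0.2374, 0.481 ]), array([0.507 , 0.2294]), np.float64(0.1335378987720871)) ((-29.596466064453125, -201.8460693359375), array([0.2364, 0.482 ]), array([0.507 , 0.2294]), np.float64(0.13410989209083612))
[0.4918 0.1684 0.2195] (array([108.3,  -6.7, 181.1]), array([0.67, 0.69, 0.15]))
```

View pics/w11.png

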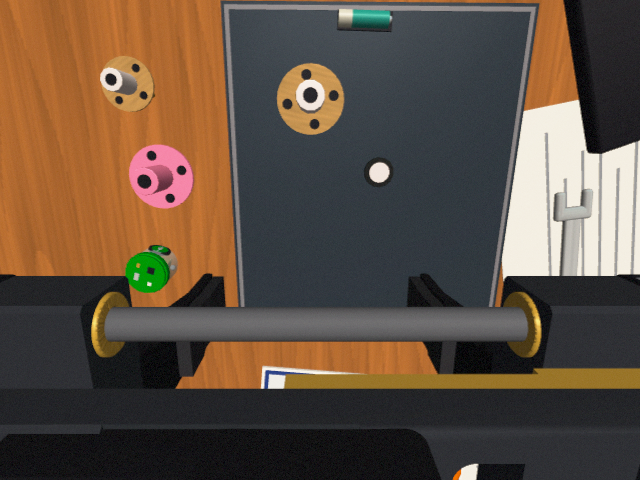

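Request:
carry_out([
  [50,-3,10,0.3,0.3,0,1],
  [95,-6,40,0.7,0.7,0,1],
  [108,-6,80,0.7,0.7,0.1,1],
  [108,-6,100,0.7,0.7,0.1,1],
  [108,-6,100,0.7,0.7,0.1,1],
  [108,-6,100,0.7,0.7,0.1,1],
])

```text
time: 25.85
position: [0.4878, 0.2746, 0.1189]
tool_rot: [0.707, 0.707, 0.001, 0.0]
ft_force: [0.4, -0.1, 0.6]
grip_width: 0.0869
```

Run:
```python
from rig import robot
from h import *
o=robot.get_obs(); print(o["position"],plan(o,.4875,.2747,.038))
```

```text
[0.48776692 0.2745834  0.11894785] (array([ 0.1, -0.4, 80.9]), array([ 0.06, -0.03, -0.04]))
```

Request:
carry_out([
  [0,-0.4,20,0,0,0,1],
  [0,-0.4,45,0,0,0,1],
  [0,-0.4,67,0,0,0,1],
  [0,-0.4,79,0,0,0,0.5],
  [0,-0.4,81,0,0,0,0],
  [0,-0.4,81,0,0,0,-0.2],
])

```text
time: 26.6
position: [0.4882, 0.2747, 0.0387]
tool_rot: [0.707, 0.707, 0.001, 0.001]
ft_force: [-0.2, -0.4, -0.5]
grip_width: 0.0652
```

Run:
```python
from rig import robot
from h import *
o=robot.get_obs(); print(o["position"],plan(o,.4875,.2747,.038))
c=robot.camera("wrist"); cv2.imwrite("pics/w12.png",c["pixels"][:,:,::-1])
```

```text
[0.48815708 0.27473137 0.0387301 ] (array([-0. , -0.7,  0.7]), array([ 0.14, -0.06, -0.05]))
```

View pics/w12.png

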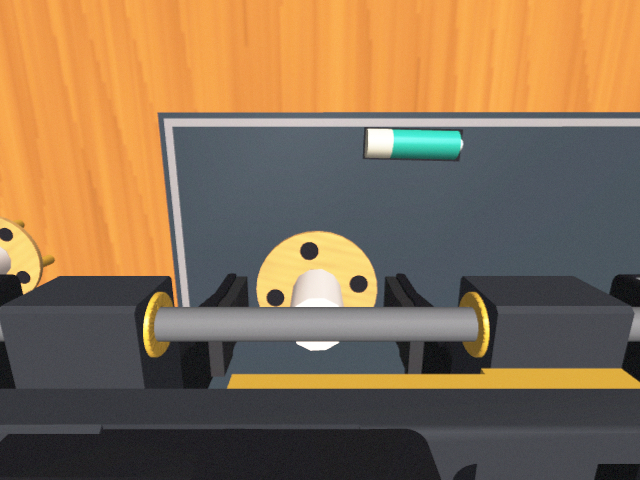

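The drum (317,310) is centred between the jaws, so I'll close gently.

Request:
carry_out([
  [0,-0.5,0.5,0,0,0,-0.3],
  [0,-0.5,0.5,0,0,0,-0.38],
  [0,-0.5,0.5,0,0,0,-0.43],
  [0,-0.5,0.5,0,0,0,-0.48],
  [0,-0.5,0.5,0,0,0,-1],
  [0,-0.5,0.5,0,0,0,-1],
  [0,-0.5,0.5,0,0,0,-1],
], force=8)

```text
time: 27.52
position: [0.4877, 0.2748, 0.0383]
tool_rot: [0.707, 0.707, 0.001, 0.001]
ft_force: [0.4, -0.8, 0.2]
grip_width: 0.0237
```

Run:
```python
from rig import robot
from h import *
np.set_printoptions(precision=4,suppress=True)
o=robot.get_obs(); print(o["position"])
c=robot.camera("wrist"); cv2.imwrite("pics/w13.png",c["pixels"][:,:,::-1])
bs=blobs(c,"disc",500,9,(240,200,400,372)); 
for b in bs: print(cv2.contourArea(b),circ(c,b,.031))
p=ray(c,[(317,y) for y in (228,229,230,231,232)],.031); print(p)
```

```text
[0.4877 0.2748 0.0383]
526.0 ((273.7594909667969, 320.6223449707031), array([0.4651, 0.2577]), array([0.4715, 0.2561]), np.float64(0.02388514099408853))
1269.0 ((319.0025634765625, 322.42694091796875), array([0.4881, 0.2567]), array([0.4869, 0.2639]), np.float64(0.035524706785946915))
[[0.4871 0.306  0.031 ]
 [0.4871 0.3056 0.031 ]
 [0.4871 0.3051 0.031 ]
 [0.4871 0.3046 0.031 ]
 [0.4871 0.3041 0.031 ]]
```

View pics/w13.png

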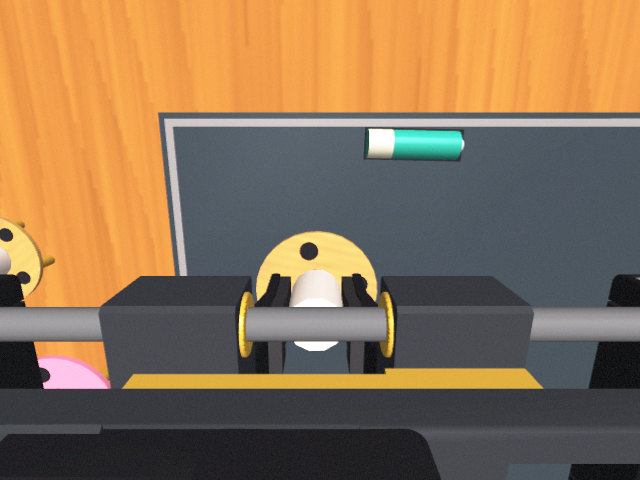

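Request:
carry_out([
  [0,0,-15,0,0,0,-1],
  [0,0,-50,0,0,0,-1],
  [0,0,-95,0,0,0,-1],
  [-8,2,-140,0,0,0,-1],
  [-40,10,-160,0,0,0,-1],
  [-85,22,-165,0,0,0,-1],
  [-135,35,-165,0,0,0,-1],
  [-185,48,-165,0,0,0,-1],
])

```text
time: 28.58
position: [0.5353, 0.0883, 0.2045]
tool_rot: [0.707, 0.707, 0.002, 0.001]
ft_force: [-0.4, -0.3, -0.8]
grip_width: 0.0238
```

Run:
```python
from rig import robot
from h import *
o=robot.get_obs(); print(o["position"],o["grip_width"],plan(o,.613,-.2077,.2))
```

```text
[0.53529597 0.08825372 0.20454701] 0.02375906395703268 (array([-295.9,   77.8,    4.6]), array([ 0.25, -0.06, -0.01]))
```

Request:
carry_out([
  [-50,13,0,0.1,0,0,-1],
  [-100,26,0,0.1,0,0,-1],
  [-150,39,0,0.1,0,0,-1],
  [-195,51,0,0.1,0,0,-1],
  [-235,62,0,0.1,0,0,-1],
  [-270,71,2,0.1,0,0,-1],
  [-290,77,4,0.2,0,0,-1],
  [-296,77.5,10,0.2,0,0,-1],
])

```text
time: 29.58
position: [0.6131, -0.2086, 0.1949]
tool_rot: [0.708, 0.707, 0.001, 0.0]
ft_force: [0.2, 0.9, -0.5]
grip_width: 0.0235
```

Request:
carry_out([
  [0,0,20,0,0,0,-1],
  [0,0,45,0,0,0,-1],
  [0,0,60,0,0,0,-1],
  [0,0,60,0,0,0,-1],
])

```text
time: 30.08
position: [0.6121, -0.207, 0.1336]
tool_rot: [0.707, 0.707, 0.001, -0.001]
ft_force: [-0.1, 0.8, -0.2]
grip_width: 0.0234
```

Run:
```python
from rig import robot
from h import *
o=robot.get_obs(); print(o["position"],o["grip_width"],plan(o,.613,-.2077,.0885))
```

```text
[ 0.6121089  -0.20702859  0.13359981] 0.02344021263751045 (array([-0.8,  0.9, 45.1]), array([-0.07, -0.16, -0.02]))
```

Request:
carry_out([
  [-0.8,0.9,12,-0.1,-0.2,0,-1],
  [-0.8,0.9,24,-0.1,-0.2,0,-1],
  [-0.8,0.9,32,-0.1,-0.2,0,-1],
  [-0.8,0.9,33,-0.1,-0.2,0,-1],
  [-0.8,0.9,33,-0.1,-0.2,0,-1],
])

```text
time: 30.7
position: [0.6131, -0.2079, 0.1007]
tool_rot: [0.707, 0.707, -0.0, 0.001]
ft_force: [0.3, -0.1, 0.1]
grip_width: 0.0237
```

Run:
```python
from rig import robot
from h import *
o=robot.get_obs(); print(o["position"],o["grip_width"],plan(o,.613,-.2077,.0885))
for n in ("scene","wrist"):
    c=robot.camera(n); cv2.imwrite(f"pics/{n}14.png",c["pixels"][:,:,::-1] if n=="wrist" else cv2.resize(c["pixels"][150:350,100:350,::-1],None,fx=3,fy=3))
```

```text
[ 0.61312777 -0.20791684  0.10065774] 0.023746305300974567 (array([ 0.2, -0.1, 12.2]), array([ 0.04,  0.05, -0.03]))
```

View pics/scene14.png

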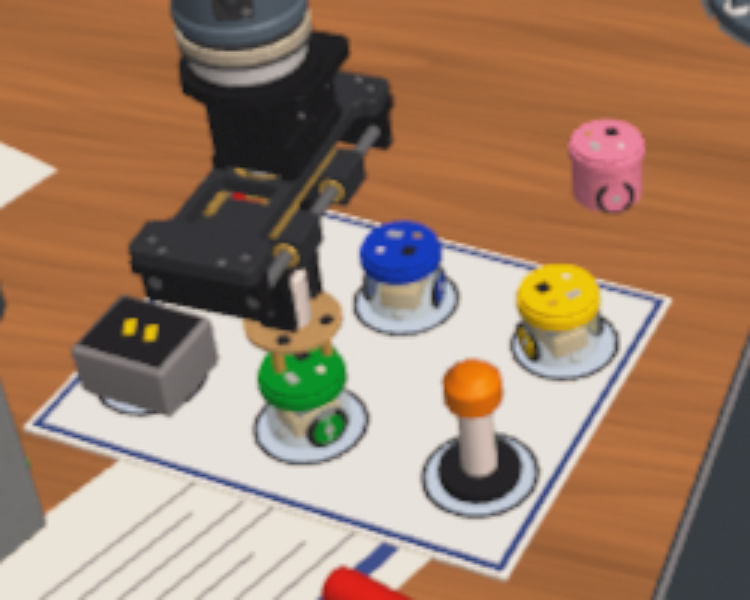

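View pics/wrist14.png

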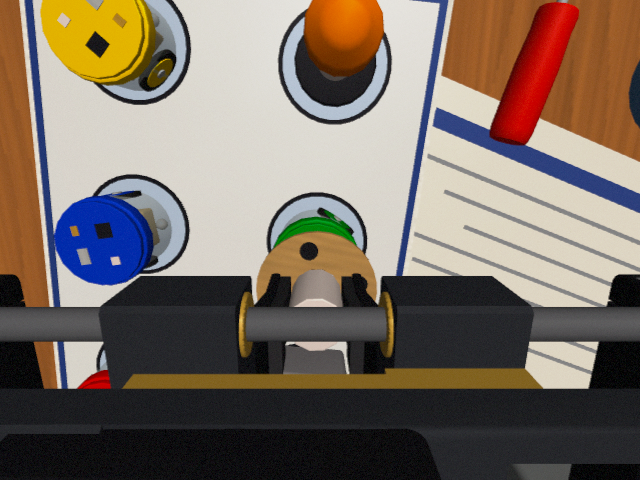

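The canopy (317,260) is aligned over green with about 12 mm to go, so I'll lower it slowly.

Request:
carry_out([
  [0.2,-0.1,5,0,0,0,-1],
  [0.2,-0.1,9,0,0,0,-1],
  [0.2,-0.1,10.5,0,0,0,-1],
  [0.2,-0.1,11,0,0,0,-1],
])

```text
time: 31.3
position: [0.6131, -0.2077, 0.0898]
tool_rot: [0.707, 0.707, 0.0, 0.001]
ft_force: [-0.4, -0.2, 0.4]
grip_width: 0.0244
```

Request:
carry_out([
  [0,0,0.5,0,0,0,-1],
  [0,0,1.0,0,0,0,-1],
  [0,0,1.0,0,0,0,-1],
])

```text
time: 31.68
position: [0.6131, -0.2077, 0.0888]
tool_rot: [0.707, 0.707, 0.0, 0.001]
ft_force: [-0.2, 0.0, -0.4]
grip_width: 0.0238
```

Run:
```python
from rig import robot
from h import *
o=robot.get_obs(); print(o["position"],o["ft_force"],plan(o,.613,-.2077,.0885))
c=robot.camera("scene"); cv2.imwrite("pics/s15.png",cv2.resize(c["pixels"][230:310,160:240,::-1],None,fx=7,fy=7,interpolation=cv2.INTER_CUBIC))
```

```text
[ 0.61311978 -0.20774878  0.08880478] [-0.20903842  0.04797568 -0.37278533] (array([ 0. , -0.1,  0.3]), array([ 0.06,  0.05, -0.03]))
```

View pics/s15.png

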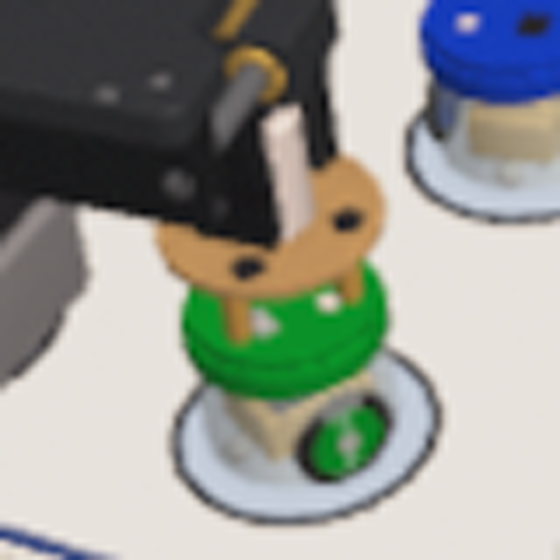

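Request:
carry_out([
  [0,0,0.4,0,0,0,-1],
  [0,0,0.7,0,0,0,-1],
  [0,0,0.7,0,0,0,-1],
])

```text
time: 32.1
position: [0.6132, -0.2079, 0.0883]
tool_rot: [0.707, 0.707, 0.0, 0.001]
ft_force: [0.5, -0.4, 0.9]
grip_width: 0.0238
```

Run:
```python
from rig import robot
import numpy as np
for i in range(4):
    o=robot.get_obs(); print(o["position"],o["ft_force"]); robot.camera("wrist")
```

```text
[ 0.61324189 -0.20786045  0.08831851] [ 0.50757024 -0.37627122  0.94100092]
[ 0.61322672 -0.20785468  0.08830692] [-0.14228085  0.33779543  1.31404748]
[ 0.61324062 -0.20785561  0.08830893] [ 0.39174022 -0.27568554  0.91801492]
[ 0.61323975 -0.20784651  0.08829401] [-0.10233701  0.15521371  1.67718586]
```

Force is now about +1.2 N, so the feet are touching. I'll release in small steps.

Request:
carry_out([
  [0,0,0,0,0,0,-0.42],
  [0,0,0,0,0,0,-0.4],
  [0,0,0,0,0,0,-0.3],
  [0,0,0,0,0,0,-0.1],
  [0,0,0,0,0,0,0.2],
  [0,0,0,0,0,0,0.4],
  [0,0,0,0,0,0,0.4],
])

```text
time: 33.17
position: [0.6133, -0.2079, 0.0883]
tool_rot: [0.707, 0.707, 0.0, 0.001]
ft_force: [-0.1, 0.6, -0.3]
grip_width: 0.0583
```

Request:
carry_out([
  [0,0,-10,0,0,0,0.4],
  [0,0,-30,0,0,0,0.4],
  [0,0,-60,0,0,0,0.4],
  [0,0,-100,0,0,0,0.4],
  [-20,0,-140,0,0,0,0.4],
  [-60,-30,-160,0,0,0,0.4],
  [-60,-30,-160,0,0,0,0.4],
])

```text
time: 34.05
position: [0.5827, -0.271, 0.2517]
tool_rot: [0.709, 0.706, 0.0, 0.004]
ft_force: [0.5, 0.0, -1.1]
grip_width: 0.0607
```

Run:
```python
from rig import robot
from h import *
np.set_printoptions(precision=4,suppress=True)
c=robot.camera("wrist"); cv2.imwrite("pics/w16.png",c["pixels"][:,:,::-1])
for k in ("red","blue","yellow"):
  for b in blobs(c,k,800,7): print(k,cv2.contourArea(b),circ(c,b,.053))
for b in blobs(c,"disc",800,7,(200,0,450,270)): print("disc",cv2.contourArea(b),circ(c,b,.081))
for b in blobs(c,"circ",400,5): print("circ",cv2.contourArea(b),circ(c,b,.003))
c=robot.camera("scene"); cv2.imwrite("pics/s16.png",cv2.resize(c["pixels"][200:330,100:340,::-1],None,fx=3.3,fy=3.3,interpolation=cv2.INTER_CUBIC))
```

```text
red 2238.5 ((210.40139770507812, 254.11439514160156), array([ 0.4737, -0.3119]), array([ 0.474 , -0.3121]), np.float64(0.028537855570858944))
red 1882.5 ((482.7533874511719, 35.823333740234375), array([ 0.7312, -0.1106]), array([ 0.7319, -0.1113]), np.float64(0.023459238341318453))
blue 2611.5 ((211.37217712402344, 136.23171997070312), array([ 0.4839, -0.1953]), array([ 0.484 , -0.1958]), np.float64(0.026739785860405093))
blue 2692.0 ((414.65460205078125, 51.13987731933594), array([ 0.6715, -0.1228]), array([ 0.7383, -0.2204]), np.float64(0.09937193245309862))
yellow 1425.0 ((218.68154907226562, 12.876080513000488), array([ 0.4985, -0.0919]), array([ 0.4989, -0.0898]), np.float64(0.0200903855947973))
disc 996.5 ((409.4641418457031, 257.722412109375), array([ 0.6715, -0.3079]), array([ 0.675, -0.308]), np.float64(0.01943719459075244))
disc 3623.0 ((349.5882263183594, 149.98922729492188), array([ 0.6123, -0.2078]), array([ 0.6123, -0.2085]), np.float64(0.029549030732159438))
circ 562.5 ((219.0056610107422, 244.61740112304688), array([ 0.4698, -0.316 ]), array([ 0.471 , -0.3152]), np.float64(0.03013824433667237))
circ 596.0 ((218.40127563476562, 136.43270874023438), array([ 0.4781, -0.1949]), array([ 0.4816, -0.1955]), np.float64(0.03117801541341436))
circ 933.5 ((356.584228515625, 24.632843017578125), array([ 0.6243, -0.0878]), array([ 0.6242, -0.0884]), np.float64(0.030601615379092634))
circ 465.0 ((225.65711975097656, 12.323781967163086), array([ 0.494 , -0.0765]), array([ 0.4945, -0.0764]), np.float64(0.030920857110482643))
```

View pics/w16.png

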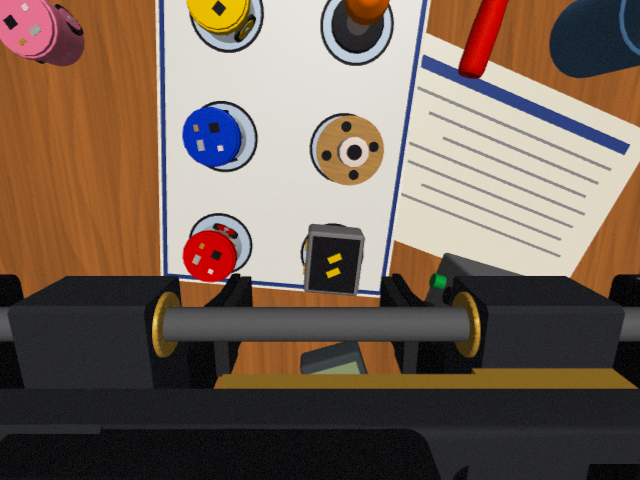

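View pics/s16.png

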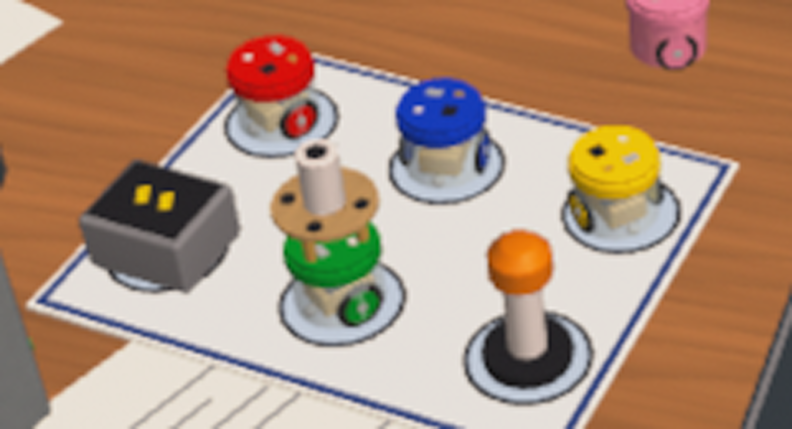

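Both views show the layout complete, with all three robots upright in their circles. The canopy (350,150) is centred on green at (0.6123, -0.2078), and the arm is clear. Handing in.

Run:
```python
from rig import robot
print(robot.get_obs()["joint_velocities"].round(3)); print(robot.hand_in())
```

```text
[ 0.025  0.019  0.014  0.004 -0.002 -0.001]
the job is handed in; nothing more can be done
None
```

I placed the green robot between the dock and the beacon, the red one in front of the dock, and the blue one between the red and the yellow. I then stood the canopy on top of the green robot. I handed the job in at about 34 s with the gripper open and clear of everything; no verdict was given.

- **Robot positions:** the wrist camera, looking from nearly overhead after each release, put green, red and blue about 1 mm from their circle centres.
- **Canopy:** its disc measured (0.6123, -0.2078), within about 1 mm of the green robot. The last scene picture shows it upright on its legs. The yellow robot was never touched.
- **Readings that disagreed:**
  - The top and wrist cameras differed by about 1.5 mm, and the scene camera by 2–3 mm, on where the circles are.
  - Views taken from an angle showed apparent offsets of 3–4 mm, from green in one view and red in another. I put these down to the sides of the robots being visible in the picture.
- **Not done:** I took no final check with the top camera.

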